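# Seat the fitting beaker in the stirrer's heating block

### The job

Three empty steel beakers stand on the lab bench; find the one that fits the round well of the heating block on the nearby blue hotplate stirrer, that is, the widest one that still goes into the well. Lower it upright all the way to the bottom of the well before letting go of it, and leave the other two beakers standing upright on the bench.

Things in the scene. Friction and masses are not known exactly. Their poses are not given: they have to be found in the camera images.
- well (a point): centre of the floor of the round well in the heating block, a plain aluminium cylinder (90 mm diameter, 45 mm high) fixed on the white square plate of the blue hotplate stirrer. The well is open at the top, 60 mm in diameter and 37 mm deep; its floor is 73 mm and its rim 110 mm above the bench. z axis up, x axis towards the stirrer's knobs. The stirrer does not move.
- wide_center (a point): The wide beaker: round, straight-walled, open steel beaker, empty, standing on the bench, 70 mm outer diameter, 95 mm tall, 3 mm wall, about 140 g. It is wider than the well. The point is the beaker's centre, half-way up (47.5 mm above its foot); its z axis points out of the mouth.
- middle_center (a point): The middle-sized beaker: round, straight-walled, open steel beaker, empty, standing on the bench, 50 mm outer diameter, 95 mm tall, 3 mm wall, about 90 g. It goes into the well with 5 mm to spare all round, and then sticks out 58 mm above the rim. The point is the beaker's centre, half-way up (47.5 mm above its foot); its z axis points out of the mouth.
- narrow_center (a point): The narrow beaker: round, straight-walled, open steel beaker, empty, standing on the bench, 34 mm outer diameter, 95 mm tall, 3 mm wall, about 60 g. It goes into the well but stands far too loose in it. The point is the beaker's centre, half-way up (47.5 mm above its foot); its z axis points out of the mouth.
There are look-alikes about, which are no part of the job. What is shaped like the part that bears middle_center but red is not meant. What is shaped like the part that bears wide_center but green is not meant.

How it is judged:
By the outcome, as a careful person would: the job done as asked, in the order asked, and still so for the second after the job is handed in, with the robot touching nothing.
It also fails if it takes over 42 s, if anything falls off the work surface, if the arm or the gripper's body presses on something with over 40 N, if the wrist force passes 120 N, or if a joint passes its speed limit or range.

### The arm

A 6-joint arm with a two-finger parallel gripper is mounted at the origin on the work surface. World frame = base frame: x ahead of the robot, y to its left, z up, the work surface at z = 0. Lengths are in m, angles in rad, forces in N, time in s.
With the tool pointing down it reaches from about 0.3 to 0.775 m from the base axis. Payload 14.6 kg.
Tool frame: the origin (TCP) lies at the very end of the fingers, on their centre line; the grasp point (between the pads) lies 19 mm behind it; z points along the fingers, y is the line along which they close (so a half turn about z gives the same grasp; the last joint's range is limited). The gripper opens to 94 mm and grips with 3 to 60 N. Pads are 16 mm wide; open, the fingers measure 119 mm over their backs; the gripper's body (75 mm by 177 mm) begins 78 mm behind the grasp point.
Start: joints at [1.06, 0.3, 1.521, -0, 1.321, -0.067], TCP at [0.236, 0.497, 0.205] pointing down, gripper open.
Joint ranges: [-3.03, 3.03], [-0.79, 2.21], [0.23, 2.52], [-1.04, 4.18], [0, 3.07], [-2.55, 2.55]. Speed limits (rad/s): [2.22, 2.22, 2.57, 3.14, 3.14, 3.14].

### API

Orientations are given as [roll, pitch, yaw] about the fixed x, y, z axes, in that order (R = Rz(yaw) Ry(pitch) Rx(roll)).
In Python, from station import ctrl gives the robot as it stands. The module is installed in compiled form; this text tells all that it offers.
- The arm moves only by the tool play_rows, never from a script. Its argument "commands" is a list of rows, each a list of 7 numbers: the shift along the tool's x, y, z in m, then the turn, a rotation vector about the tool's x, y, z in degrees, then the closure, from -1 (fully open) to 1 (shut). A call has 1 to 20 rows; each row shifts and turns the commanded pose from where the row before left it, along the tool's axes as they then stand; what a row does not reach is not made up. A row lasts 1/12 s, in which the tool goes at most 41.7 mm and 7.16 degrees, less where a joint would pass 70% of its speed; a pose out of reach is approached as far as the arm can. A call is refused whole if a number of a shift passes 0.0417 or a number of a turn 7.16, either way. A call with a gripper value outside its range is refused whole. The fingers move at their own pace and stop on an object; "force" is the grip in N (left out, the last holds). Time passes only in rows, so rows that do not move let the fingers close. It gives the time, the measured TCP pose, the force, the opening and the grip force at its end, in the units of the state.
- ctrl.get_obs(): the state, without advancing time (a new reading comes with each control period).
- ctrl.camera(name): name is "side" or "top" or "wrist"; returns the picture (420x560x3 uint8, blue, green, red); there is no depth.
- ctrl.camera_model(name): a dict with "fx", "fy", "cx", "cy" (pixels), "distortion" ([k1, k2, p1, p2, k3] as OpenCV has them; the pictures are not rectified), "rvec" (rotation vector, rad) and "tvec" (3), from world to camera coordinates, as OpenCV has them. Camera axes: x right, y down, z forward; pixel columns grow to the right and rows downward; lengths in m; the calibration is good to about 2 mm. A picture is of the moment at which its call begins: read the wrist's pose just before it. camera_model takes no time and is no camera call; for the wrist camera it gives the pose at the moment of the call.
- ctrl.hand_in(): hands the job in; it is judged then, once.
The state is a dict: "time_s": time; "qpos": joint angles; "joint_vel": joint speeds; "tau": joint torques, N m; "ee_pos": TCP position; "eef_rot": TCP orientation; "force": force on the tool from outside, world axes, zero at the start; "moment": the same for the moment, N m; "grip_width": finger opening in m; "grip_force": force on a finger pad.
Only numpy, scipy, OpenCV 4.12 (cv2) and the standard library are available. Lean on these libraries where they do the work, as an engineer would, in place of code of your own. Each camera call takes 0.05 s, during which the arm holds its last target. There are 200 camera calls.

## Working session

There is one attempt and no reset: what is moved stays moved. The work goes in short steps, Python scripts to look and compute and a tool call to move; the robot and the scene stay as the last step left them, time stands still between calls to the robot, and variables do not carry over. Pictures are saved under pics/ and viewed, at most 10 in all, crops included, and the job is handed in when it is done.

Besides the shell and the picture viewer there is one more tool, called by a JSON object that holds its "op" and its "data", one argument or row to a line. play_rows: Moves the arm, as the interface text tells. Its arguments: {"type":"object","properties":{"commands":{"type":"array","items":{"type":"array","items":{"type":"number"}}},"force":{"type":"number"}},"required":["commands"]}

```bash
mkdir -p pics; python3 - <<'E'
from station import ctrl
import cv2
o=ctrl.get_obs();print(o)
for n in("top","side"):
    cv2.imwrite(f"pics/{n}1.png",ctrl.camera(n)); print(n,ctrl.camera_model(n))
E
```

```text
{'time_s': 0.0, 'qpos': array([ 1.06041581e+00,  3.00474593e-01,  1.52160769e+00, -1.26091327e-05,
        1.32070911e+00, -6.65997249e-02]), 'joint_vel': array([ 0.00016633, -0.00012176,  0.00205183, -0.00092318,  0.00033768,
       -0.00016756]), 'tau': array([-2.88291718e-03, -5.31793964e+01, -3.52755189e+01,  7.08155846e-02,
        2.42373697e-02, -9.37335653e-05]), 'ee_pos': array([0.23601624, 0.49647921, 0.20487316]), 'eef_rot': array([-3.14039576e+00, -6.75908373e-05,  2.69781495e+00]), 'force': array([ 0.24327576, -1.12971275,  0.14075083]), 'moment': array([ 0.015296  , -0.03917797, -0.04978683]), 'grip_force': 0.0, 'grip_width': 0.09418902817864312}
top {'fx': 506.7378339976584, 'fy': 506.7378339976584, 'cx': 283.15116234386255, 'cy': 212.02125375084438, 'distortion': array([-0.05613203,  0.        ,  0.        ,  0.        ,  0.        ]), 'rvec': array([ 2.10626023, -2.12923955,  0.20683431]), 'tvec': array([-0.09391997,  0.53153304,  1.154042  ])}
side {'fx': 450.509903710767, 'fy': 450.509903710767, 'cx': 272.88039698727766, 'cy': 206.97752772486015, 'distortion': array([0.00704437, 0.        , 0.        , 0.        , 0.        ]), 'rvec': array([ 2.16168342, -0.2328752 ,  0.11062372]), 'tvec': array([-0.53841578,  0.08516503,  1.1689627 ])}
```

View pics/top1.png

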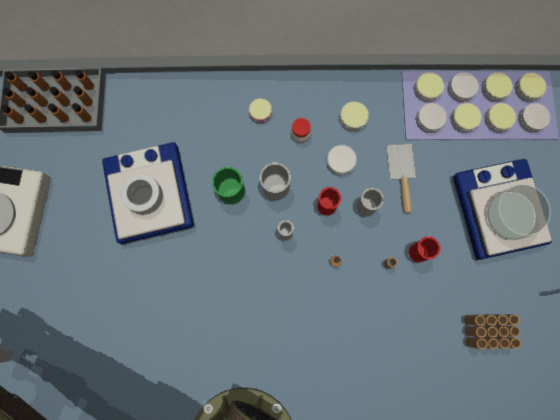

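View pics/side1.png

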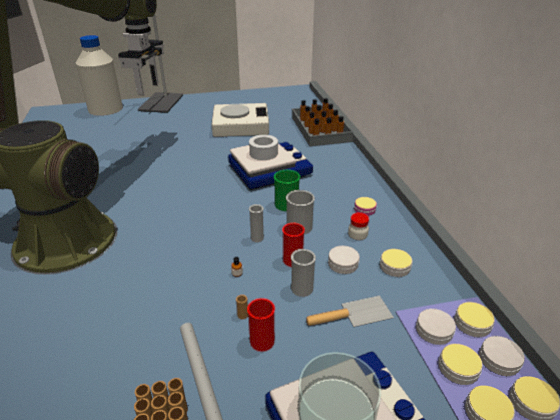

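The top view shows these candidates for the middle beaker:
- Steel: (275,180), which is wide; (372,200), which looks like the middle one; and (286,229), which is narrow.
- Look-alikes: red at (329,200) and (427,248), green at (228,184).

The heating block is at (142,193). The other stirrer, at (515,213), carries a glass dish. I'll take close crops to check the choice.

```bash
python3 - <<'E'
import cv2,numpy as np
a=cv2.imread("pics/top1.png")
f=lambda x,y,w,h:cv2.resize(a[y:y+h,x:x+w],None,fx=8,fy=8,interpolation=cv2.INTER_CUBIC)
cv2.imwrite("pics/crop1.png",np.hstack([f(345,170,50,60),f(115,165,50,60)]))
E
```

```text
(no output)
```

View pics/crop1.png

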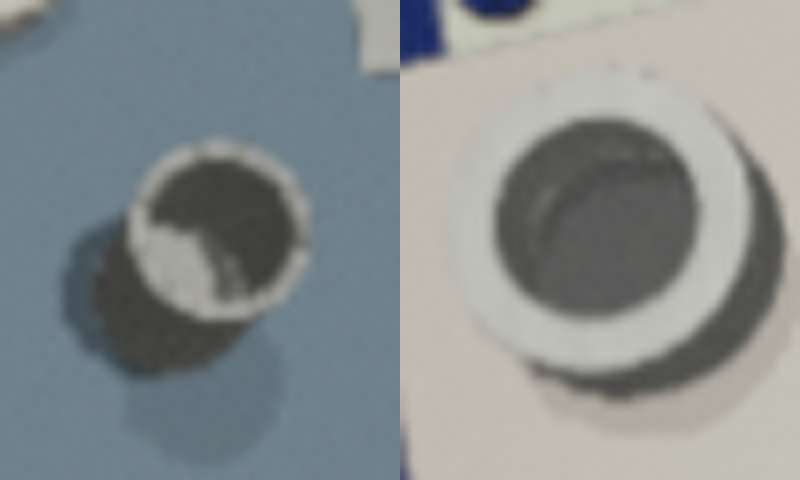

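The left crop is a plain steel beaker, with its rim centred at about (372.1,198.3) and 23 px wide. In the right crop the block's well rim is centred at about (139.4,191.9) and 25.5 px wide.

```bash
cat >h.py <<'E'
import cv2,numpy as np
from scipy.spatial.transform import Rotation as Ro
from station import ctrl
def ray(n,p,z,m=None):
    m=m or ctrl.camera_model(n);K=np.array([[m['fx'],0,m['cx']],[0,m['fy'],m['cy']],[0,0,1.]])
    q=cv2.undistortPoints(np.array([[p]],float),K,m['distortion'])[0,0]
    R=cv2.Rodrigues(m['rvec'])[0];c=-R.T@m['tvec'];d=R.T@np.r_[q,1];return c+d*(z-c[2])/d[2]
def proj(n,P,m=None):
    m=m or ctrl.camera_model(n);K=np.array([[m['fx'],0,m['cx']],[0,m['fy'],m['cy']],[0,0,1.]])
    return cv2.projectPoints(np.array([P],float),m['rvec'],m['tvec'],K,m['distortion'])[0][0,0]
def totool(v):
    return Ro.from_euler('xyz',ctrl.get_obs()['eef_rot']).inv().apply(v)
E
python3 - <<'E'
from h import *
b=ray('top',(372.1,198.3),.095);w=ray('top',(139.4,191.9),.11)
print('beaker',b,'diam',np.linalg.norm(ray('top',(360.6,198.3),.095)-ray('top',(383.6,198.3),.095)))
print('well',w,'diam',np.linalg.norm(ray('top',(126.6,191.9),.11)-ray('top',(152.1,191.9),.11)))
print('knobs',ray('top',(127,161),.05),ray('top',(151,156),.05))
for n,p,z in [('wide',(275,178),.095),('narrow',(286,226),.095),('red1',(330,197),.095),('red2',(429,246),.095),('green',(228,182),.095),('glass',(341,160),.01),('spat',(402,160),.01),('spatend',(407,210),.01)]: print(n,ray('top',p,z).round(3))
print('side proj',proj('side',b),proj('side',w))
a=ctrl.camera('side');cv2.imwrite('pics/s2.png',np.hstack([cv2.resize(a[240:300,280:330],None,fx=8,fy=8,interpolation=2),cv2.resize(a[125:185,240:290],None,fx=8,fy=8,interpolation=2)]))
E
```

```text
beaker [ 0.55200335 -0.30546542  0.095     ] diam 0.05328712782515351
well [0.56971447 0.22958779 0.11      ] diam 0.05909404952948872
knobs [0.66259493 0.28153054 0.05      ] [0.67449363 0.22273752 0.05      ]
wide [ 0.603 -0.082  0.095]
narrow [ 0.489 -0.106  0.095]
red1 [ 0.556 -0.208  0.095]
red2 [ 0.44  -0.43   0.095]
green [0.595 0.028 0.095]
glass [ 0.671 -0.247  0.01 ]
spat [ 0.669 -0.401  0.01 ]
spatend [ 0.541 -0.406  0.01 ]
side proj [303.03167736 256.87206656] [263.11439192 140.90995212]
```

View pics/s2.png

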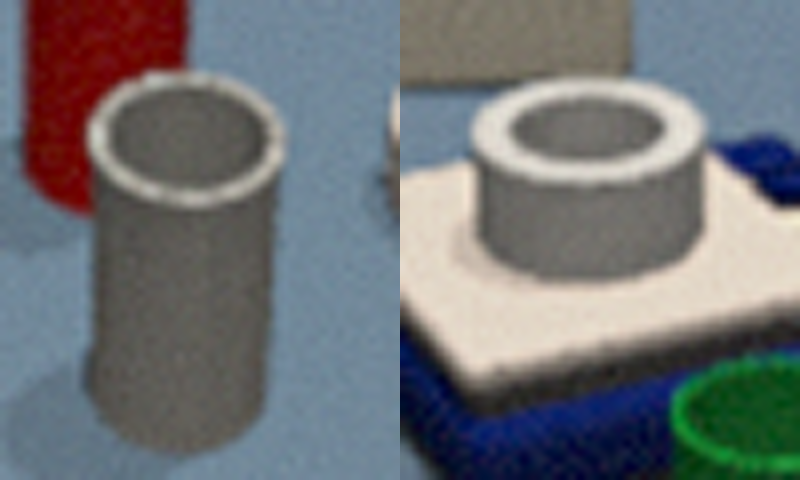

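The side view agrees with the top-view projection: beaker rim at (303,257), well rim at (263,141). The middle steel beaker is at (0.552,-0.305) and the well at (0.570,0.230). I'll turn the tool so the fingers close along world x, then move across at z=0.205.

{"op": "play_rows", "data": {
  "commands": [
    [0,0,0,0,0,6.457,-1],
    [0,0,0,0,0,6.457,-1],
    [0,0,0,0,0,6.457,-1],
    [0,0,0,0,0,6.457,-1],
    [0,0,0,0,0,6.457,-1],
    [0,0,0,0,0,6.457,-1],
    [0,0,0,0,0,6.457,-1],
    [0,0,0,0,0,6.457,-1],
    [0,0,0,0,0,6.457,-1],
    [0,0,0,0,0,6.457,-1],
    [-0.032,0.013,0,0,0,0,-1],
    [-0.032,0.013,0,0,0,0,-1],
    [-0.032,0.013,0,0,0,0,-1],
    [-0.032,0.013,0,0,0,0,-1],
    [-0.032,0.013,0,0,0,0,-1],
    [-0.032,0.013,0,0,0,0,-1],
    [-0.032,0.013,0,0,0,0,-1],
    [-0.032,0.013,0,0,0,0,-1],
    [-0.032,0.013,0,0,0,0,-1],
    [-0.032,0.013,0,0,0,0,-1]
  ]
}}

```text
time_s: 1.82
ee_pos: [0.3663, 0.1751, 0.2055]
eef_rot: [3.141, -0.0, 1.571]
force: [-0.0, 0.0, 1.0]
grip_width: 0.0939
grip_force: 0.0
```

{"op": "play_rows", "data": {
  "commands": [
    [-0.032,0.0124,0,0,0,0,-1],
    [-0.032,0.0124,0,0,0,0,-1],
    [-0.032,0.0124,0,0,0,0,-1],
    [-0.032,0.0124,0,0,0,0,-1],
    [-0.032,0.0124,0,0,0,0,-1],
    [-0.032,0.0124,0,0,0,0,-1],
    [-0.032,0.0124,0,0,0,0,-1],
    [-0.032,0.0124,0,0,0,0,-1],
    [-0.032,0.0124,0,0,0,0,-1],
    [-0.032,0.0124,0,0,0,0,-1],
    [-0.032,0.0124,0,0,0,0,-1],
    [-0.032,0.0124,0,0,0,0,-1],
    [-0.032,0.0124,0,0,0,0,-1],
    [-0.032,0.0124,0,0,0,0,-1],
    [-0.032,0.0124,0,0,0,0,-1],
    [0,0,0,0,0,0,-1],
    [0,0,0,0,0,0,-1]
  ]
}}

```text
time_s: 3.23
ee_pos: [0.5519, -0.3043, 0.2041]
eef_rot: [-3.14, -0.001, 1.569]
force: [-0.0, -0.1, 0.8]
grip_width: 0.0943
grip_force: 0.0
```

```bash
python3 - <<'E'
from h import *
o=ctrl.get_obs();print(o['ee_pos'],o['eef_rot'],o['qpos'])
m=ctrl.camera_model('wrist');a=ctrl.camera('wrist');cv2.imwrite('pics/w1.png',a)
# expected rim circle
b=np.array([.552,-.3055,.095]);print(proj('wrist',b,m),[proj('wrist',b+.025*np.array(d),m).round(1) for d in([1,0,0],[-1,0,0],[0,1,0],[0,-1,0])])
E
```

```text
[ 0.55190351 -0.30426456  0.20414193] [-3.14004952e+00 -1.00094187e-03  1.56907764e+00] [-5.61960831e-01  4.83410791e-01  1.27122529e+00  2.83859699e-05
  1.38879570e+00 -5.60248080e-01]
[281.14818222 206.80194111] [array([310.9, 206.7]), array([251.4, 206.9]), array([281.1, 177.5]), array([281.2, 234.9])]
```

View pics/w1.png

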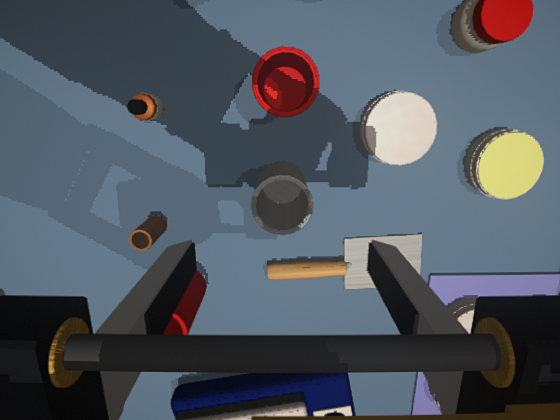

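The wrist view shows the steel rim centred at about (281.5,205), against a prediction of (281,207), so the TCP is over the beaker to within about 1 mm. I'll go down to TCP z=0.055, which keeps the fingertips above the block rim later, and then close.

{"op": "play_rows", "data": {
  "commands": [
    [0,0,0.015,0,0,0,-1],
    [0,0,0.02,0,0,0,-1],
    [0,0,0.02,0,0,0,-1],
    [0,0,0.02,0,0,0,-1],
    [0,0,0.02,0,0,0,-1],
    [0,0,0.02,0,0,0,-1],
    [0,0,0.02,0,0,0,-1],
    [0,0,0.01,0,0,0,-1],
    [0,0,0.004,0,0,0,-1],
    [0,0,0,0,0,0,-1],
    [0,0,0,0,0,0,1],
    [0,0,0,0,0,0,1],
    [0,0,0,0,0,0,1],
    [0,0,0,0,0,0,1],
    [0,0,0,0,0,0,1],
    [0,0,0,0,0,0,1],
    [0,0,0,0,0,0,1],
    [0,0,0,0,0,0,1],
    [0,0,0,0,0,0,1],
    [0,0,0,0,0,0,1]
  ],
  "force": 20
}}

```text
time_s: 4.95
ee_pos: [0.5522, -0.3033, 0.0565]
eef_rot: [3.142, 0.0, 1.571]
force: [-1.0, -0.7, 1.3]
grip_width: 0.0505
grip_force: 20.0
```

The grip width is 50.5 mm, which confirms the middle beaker. I'll lift it and carry it over.

{"op": "play_rows", "data": {
  "commands": [
    [0,0,-0.005,0,0,0,1],
    [0,0,-0.015,0,0,0,1],
    [0,0,-0.02,0,0,0,1],
    [0,0,-0.02,0,0,0,1],
    [0,0,-0.02,0,0,0,1],
    [0,0,-0.02,0,0,0,1],
    [0,0,-0.02,0,0,0,1],
    [0,0,-0.02,0,0,0,1],
    [0,0,-0.015,0,0,0,1],
    [0,0,-0.005,0,0,0,1],
    [0,0,0,0,0,0,1]
  ]
}}

```text
time_s: 5.87
ee_pos: [0.5525, -0.3034, 0.2177]
eef_rot: [3.14, 0.001, 1.571]
force: [-1.2, -0.1, -1.0]
grip_width: 0.0503
grip_force: 20.0
```

{"op": "play_rows", "data": {
  "commands": [
    [0.01,0,0,0,0,0,1],
    [0.02,0.001,0,0,0,0,1],
    [0.03,0.001,0,0,0,0,1],
    [0.03,0.001,0,0,0,0,1],
    [0.03,0.001,0,0,0,0,1],
    [0.03,0.001,0,0,0,0,1],
    [0.03,0.001,0,0,0,0,1],
    [0.03,0.001,0,0,0,0,1],
    [0.03,0.001,0,0,0,0,1],
    [0.03,0.001,0,0,0,0,1],
    [0.03,0.001,0,0,0,0,1],
    [0.03,0.001,0,0,0,0,1],
    [0.03,0.001,0,0,0,0,1],
    [0.03,0.001,0,0,0,0,1],
    [0.03,0.001,0,0,0,0,1],
    [0.03,0.001,0,0,0,0,1],
    [0.03,0.001,0,0,0,0,1],
    [0.03,0.001,0,0,0,0,1],
    [0.015,0.0005,0,0,0,0,1],
    [0.005,0,0,0,0,0,1]
  ]
}}

```text
time_s: 7.53
ee_pos: [0.5687, 0.229, 0.215]
eef_rot: [-3.14, 0.0, 1.573]
force: [-0.6, 0.2, -0.9]
grip_width: 0.0506
grip_force: 20.0
```

{"op": "play_rows", "data": {
  "commands": [
    [0.003,0,0,0,0,0,1],
    [0,0,0,0,0,0,1],
    [0,0,0,0,0,0,1]
  ]
}}

```text
time_s: 7.78
ee_pos: [0.5697, 0.2286, 0.2163]
eef_rot: [-3.141, 0.0, 1.57]
force: [0.7, -0.2, -1.3]
grip_width: 0.0504
grip_force: 20.0
```

```bash
python3 - <<'E'
from h import *
o=ctrl.get_obs();print(o['ee_pos'],o['eef_rot'],o['force'])
a=ctrl.camera('side');s=cv2.resize(a[70:170,220:310],None,fx=5,fy=5,interpolation=2)
m=ctrl.camera_model('wrist');w=ctrl.camera('wrist')
cv2.imwrite('pics/c3.png',np.hstack([s,cv2.resize(w,(350,262))] if 0 else [s]))
cv2.imwrite('pics/w3.png',w)
p=o['ee_pos']
for z in(-.055,.04):
  b=p+[0,0,z]; print('side',proj('side',b),'wrist',proj('wrist',b,m),[proj('wrist',b+.025*np.array(d),m).round(1) for d in([1,0,0],[-1,0,0],[0,1,0],[0,-1,0])])
W=np.array([.5697,.2296,.11]);print([proj('wrist',W+r*np.array(d),m).round(1) for r in(.03,.045) for d in([1,0,0],[-1,0,0],[0,1,0],[0,-1,0])])
E
```

```text
[0.56973199 0.22858775 0.21627051] [-3.14129954e+00  2.76454477e-04  1.56975293e+00] [ 0.70499629 -0.22516113 -1.27085463]
side [262.82592238 125.60343102] wrist [280.67525146 225.44536894] [array([316.7, 225.4]), array([244.6, 225.5]), array([280.6, 190.2]), array([280.8, 258.8])]
side [262.12347084  95.15266404] wrist [280.35978827 294.15218234] [array([337.6, 293.9]), array([223.1, 294.2]), array([280.2, 240.4]), array([280.5, 343.1])]
[array([316.8, 204.7]), array([244.7, 204.9]), array([280.6, 169. ]), array([280.8, 238.7]), array([334.8, 204.7]), array([226.7, 205. ]), array([280.6, 150.4]), array([280.9, 255. ])]
```

View pics/c3.png

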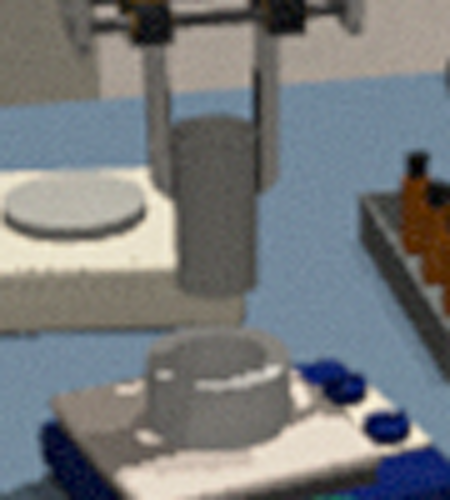

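View pics/w3.png

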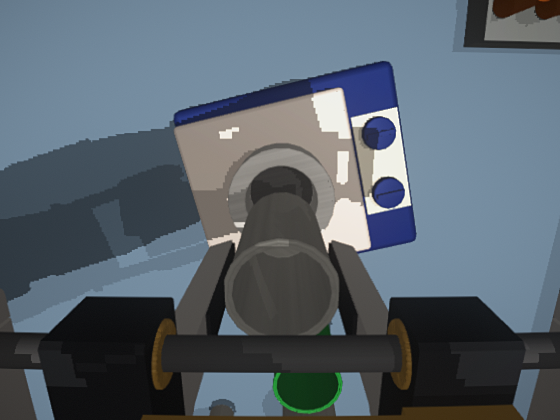

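The side crop lines the beaker up over the well in x, with centre columns of 217 and 220 out of 450 at 5x. In the wrist view the block rim spans x≈228–335 and starts at y≈143–150, which bears on the y offset, so I'll enlarge that part.

```bash
python3 - <<'E'
import cv2,numpy as np
from h import *
w=cv2.imread('pics/w3.png')
m=ctrl.camera_model('wrist')
W=np.array([.5697,.2296,.11]);B=np.array([.5697,.2286,.2163])
t=np.linspace(0,2*np.pi,120)
s=5;x0,y0=210,130
v=cv2.resize(w[y0:y0+115,x0:x0+140],None,fx=s,fy=s,interpolation=2)
for r in(.03,.045):
  for a in t:
    p=proj('wrist',W+r*np.array([np.cos(a),np.sin(a),0]),m);cv2.circle(v,tuple(int(k) for k in ((p-[x0,y0]+.5)*s)),1,(0,255,0),-1)
for a in t:
    p=proj('wrist',B+[.025*np.cos(a),.025*np.sin(a),-.0555],m);cv2.circle(v,tuple(int(k) for k in ((p-[x0,y0]+.5)*s)),1,(0,0,255),-1)
    p=proj('wrist',B+[.025*np.cos(a),.025*np.sin(a),.0395],m);cv2.circle(v,tuple(int(k) for k in ((p-[x0,y0]+.5)*s)),1,(0,0,255),-1)
cv2.imwrite('pics/w4.png',v)
E
```

```text
(no output)
```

View pics/w4.png

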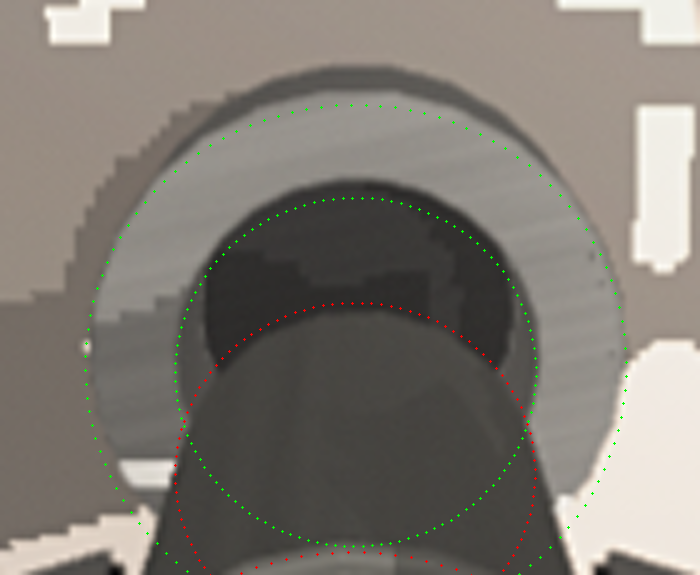

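In this crop the observed well sits about 2.3 mm to +y of the prediction, and the beaker foot about 1.3 mm to -y. The top camera supports this: at the grasp the beaker was about 2 mm behind the TCP in y. I'll shift +4 mm in y, which stays centred in x, then lower to just above the well floor.

{"op": "play_rows", "data": {
  "commands": [
    [0.002,0,0,0,0,0,1],
    [0.002,0,0,0,0,0,1],
    [0,0,0.01,0,0,0,1],
    [0,0,0.015,0,0,0,1],
    [0,0,0.01,0,0,0,1],
    [0,0,0.005,0,0,0,1],
    [0,0,0,0,0,0,1],
    [0,0,0,0,0,0,1]
  ]
}}

```text
time_s: 8.55
ee_pos: [0.5697, 0.2337, 0.1765]
eef_rot: [-3.141, 0.0, 1.571]
force: [0.3, -0.4, -0.4]
grip_width: 0.0507
grip_force: 20.0
```

```bash
python3 - <<'E'
from h import *
o=ctrl.get_obs();print(o['ee_pos'],o['force'])
w=ctrl.camera('wrist');a=ctrl.camera('side')
cv2.imwrite('pics/c5.png',np.hstack([cv2.resize(w[120:220,205:345],None,fx=4,fy=4,interpolation=2),cv2.resize(a[80:180,235:290],None,fx=4,fy=4,interpolation=2)]))
E
```

```text
[0.56969581 0.23373447 0.17645884] [ 0.28068588 -0.43875383 -0.40555336]
```

View pics/c5.png

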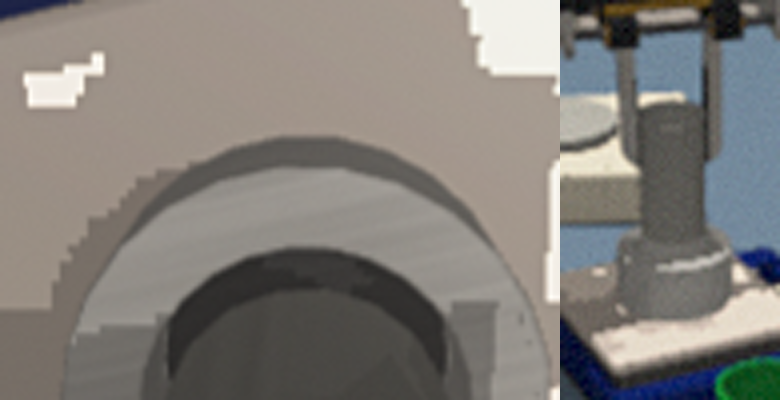

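The wrist crop shows the foot edge at row 290 and the well rim at row 247. After allowing for parallax that is about a 5 mm gap, so it is centred. Lowering now.

{"op": "play_rows", "data": {
  "commands": [
    [0,0,0.006,0,0,0,1],
    [0,0,0.006,0,0,0,1],
    [0,0,0.006,0,0,0,1],
    [0,0,0.006,0,0,0,1],
    [0,0,0.006,0,0,0,1],
    [0,0,0.006,0,0,0,1],
    [0,0,0.005,0,0,0,1],
    [0,0,0.003,0,0,0,1],
    [0,0,0,0,0,0,1],
    [0,0,0,0,0,0,1]
  ]
}}

```text
time_s: 9.48
ee_pos: [0.5697, 0.2337, 0.1325]
eef_rot: [3.142, 0.0, 1.571]
force: [0.3, 1.2, 0.1]
grip_width: 0.0501
grip_force: 20.0
```

{"op": "play_rows", "data": {
  "commands": [
    [0,0,0.001,0,0,0,1],
    [0,0,0.001,0,0,0,1],
    [0,0,0.001,0,0,0,1],
    [0,0,0,0,0,0,1],
    [0,0,0,0,0,0,1]
  ]
}}

```text
time_s: 9.9
ee_pos: [0.5697, 0.2337, 0.1296]
eef_rot: [3.141, -0.0, 1.571]
force: [0.0, -0.2, -0.0]
grip_width: 0.0504
grip_force: 20.0
```

{"op": "play_rows", "data": {
  "commands": [
    [0,0,0.0005,0,0,0,1],
    [0,0,0,0,0,0,1],
    [0,0,0,0,0,0,1]
  ]
}}

```text
time_s: 10.15
ee_pos: [0.5697, 0.2338, 0.1295]
eef_rot: [3.141, -0.0, 1.571]
force: [-1.5, -1.2, 6.3]
grip_width: 0.0508
grip_force: 20.0
```

{"op": "play_rows", "data": {
  "commands": [
    [0,0,0.0005,0,0,0,1],
    [0,0,0,0,0,0,1],
    [0,0,0,0,0,0,1]
  ]
}}

```text
time_s: 10.4
ee_pos: [0.5698, 0.2338, 0.1295]
eef_rot: [3.141, -0.0, 1.571]
force: [-3.6, -1.0, 9.8]
grip_width: 0.0503
grip_force: 20.0
```

The foot touched the floor at the expected height, with 10 N at TCP z=0.1295. I'll release and retreat straight up.

{"op": "play_rows", "data": {
  "commands": [
    [0,0,0,0,0,0,-1],
    [0,0,0,0,0,0,-1],
    [0,0,0,0,0,0,-1],
    [0,0,0,0,0,0,-1],
    [0,0,0,0,0,0,-1],
    [0,0,0,0,0,0,-1],
    [0,0,0,0,0,0,-1],
    [0,0,0,0,0,0,-1],
    [0,0,-0.01,0,0,0,-1],
    [0,0,-0.02,0,0,0,-1],
    [0,0,-0.02,0,0,0,-1],
    [0,0,-0.02,0,0,0,-1],
    [0,0,-0.02,0,0,0,-1],
    [0,0,-0.02,0,0,0,-1],
    [0,0,-0.01,0,0,0,-1],
    [0,0,0,0,0,0,-1],
    [0,0,0,0,0,0,-1]
  ]
}}

```text
time_s: 11.82
ee_pos: [0.5696, 0.2337, 0.2482]
eef_rot: [3.141, -0.0, 1.571]
force: [-0.4, -0.2, -0.9]
grip_width: 0.094
grip_force: 0.0
```

```bash
python3 - <<'E'
from h import *
w=ctrl.camera('wrist');a=ctrl.camera('side')
cv2.imwrite('pics/c6.png',np.hstack([cv2.resize(w,(400,300)),cv2.resize(a[80:280,200:330],(260,300) if 0 else (195,300))]))
E
```

```text
(no output)
```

View pics/c6.png

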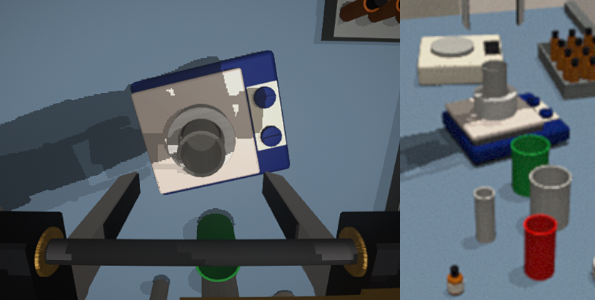

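The beaker stands upright in the well at about (200,145) in the wrist view. The wide and narrow beakers are still upright on the bench, and the gripper is clear.

```bash
python3 -c "
from station import ctrl
print(ctrl.hand_in())"
```

```text
the job is handed in; nothing more can be done
None
```

I lowered the middle steel beaker upright onto the floor of the heating block's well before letting go, left the wide and narrow beakers standing untouched on the bench, and handed the job in at about 12 s; no verdict came back.

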